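# Shake studs from a red shaker over a sorting tray

## Robot

A 7-joint arm with a two-finger parallel gripper is mounted at the origin on the work surface. World frame = base frame: x ahead of the robot, y to its left, z up, the work surface at z = 0. Lengths are in m, angles in rad, forces in N, time in s.
With the tool pointing down it reaches from about 0.4 to 0.85 m from the base axis. Payload 6.9 kg.
Tool frame: the origin (TCP) lies at the very end of the fingers, on their centre line; the grasp point (between the pads) lies 19 mm behind it; x points along the fingers, y is the direction in which the jaws open and shut, and the axes are right-handed (so a half turn about x gives the same grasp; the last joint's range is limited). The gripper opens to 85 mm and grips with 20 to 120 N. Pads are 22 mm wide; open, the fingers measure 114 mm over their backs; the gripper's body (76 mm by 85 mm) begins 54 mm behind the grasp point. The pads swing forward as they close: fully open they stand 13 mm farther back than shut.
Start: joints at [0.105, 0.507, -0.238, 1.5, 0.126, 1.149, -0.155], TCP at [0.625, -0, 0.231] pointing down, gripper open.
Joint ranges: [-3.08, 3.08], [-0.24, 2.05], [-1.43, 1.35], [0, 2.5], [-1.52, 4.66], [0.17, 1.96], [-2.89, 2.89]. Speed limits (rad/s): [2.39, 2.39, 3.14, 3.14, 3.14, 3.14, 3.14].

## Interface

Orientations are given as a rotation vector (axis times angle).
In Python, from plant import get_state, grab_frame, camera_params, close_job gives the robot as it stands.
- The arm moves only by the tool step_arm, never from a script. Its argument "moves" is one flat list of numbers, 7 for each row, row after row: the shift along the tool's x, y, z in mm, then the turn, a rotation vector about the tool's x, y, z in rad, then the opening, from -1 (shut) to 1 (fully open). In form: [x, y, z, rx, ry, rz, hand, x, y, z, rx, ry, rz, hand, ...]. A call has exactly 8 rows; each row is the pose to reach, as a shift and turn from the pose commanded when the call began, along the tool's axes at that moment; what a row does not reach only later rows make up. A row lasts 1/12 s, in which the tool goes at most 41.7 mm and 7.16 degrees, less where a joint would pass 70% of its speed; a pose out of reach is approached as far as the arm can. A call with a gripper value outside its range is refused whole. The fingers move at their own pace and stop on an object; "squeeze" is the grip in N (left out, the last holds). Time passes only in rows, so rows that repeat a pose let the fingers close, or fill a call up. It gives the time, the measured TCP pose, the force and the opening at its end, in the units of the state.
- get_state(): the state, without advancing time (a new reading comes with each control period).
- grab_frame(name): name is "scene" or "side" or "wrist"; returns (picture, depth): 400x640x3 uint8, red, green, blue; 400x640 float32, m along the optical axis (not along the pixel's ray), 0 where there is no reading.
- camera_params(name): a dict with "fovy" (degrees; the focal length in pixels is half the picture's height over the tangent of half this angle, whatever the lens; pixels are square), "cx", "cy" (the principal point, pixels), "world_from_camera" (4x4, takes a point from camera to world coordinates); the wrist camera has in their place "T_tool_cam" (4x4, takes a point from camera to tool coordinates, whose origin is the TCP and whose axes are the tool frame's). Camera axes: x right, y up, looking along -z (the intrinsics and any distortion apply to the point x, -y, -z); pixel columns grow to the right and rows downward; lengths in m; the calibration is good to about 2 mm. A picture is of the moment at which its call begins: read the wrist's pose just before it. camera_params takes no time and is no camera call.
- close_job(): hands the job in, once; it reports no verdict.
The state is a dict: "t": time; "joints": joint angles; "qd": joint speeds; "effort": joint torques, N m; "tcp_pos": TCP position; "ee_rot": TCP orientation; "ft_force": force on the tool from outside, world axes, zero at the start; "moment": the same for the moment, N m; "finger_gap": finger opening in m.
Only numpy, scipy, OpenCV 4.12 (cv2) and the standard library are available. Lean on these libraries where they do the work, as an engineer would, in place of code of your own. Each camera call takes 0.05 s, during which the arm holds its last target.

## Task

Take the red shaker by its square knob, tip it over the felt-lined tray and shake out all six brass studs so that they are spread evenly over the tray's two halves: each half must get at least two. Then stand the empty shaker upright on the bench beside the tray and let go; do not disturb the blue shaker.

Things in the scene. Friction and masses are not known exactly. Their poses are not given: they have to be found in the camera images.
- shaker: Red tin, 61 mm (x) by 58 by 50 high, clear lid, 160 g. Origin: underside, below the knob; z up. Square red knob on top, 26 x 26 mm, z = 49 to 99 mm, centred on the origin: grip it there. Open spout at the +x end, 52 mm wide, 20 high, lower lip at x = 34, z = 26. Its floor falls towards the back: spout tipped down 22 to 32 deg, three studs slide out; 40 to 50 deg, the other three. Shake if they stick.
- blue_shaker: Blue, empty shaker of the same shape and size as the red one, with its origin and axes alike (underside, below the knob; z up, spout at +x). It stays where it is.
- tray: Wooden tray lined with grey felt, fixed to the bench, 170 mm (x) by 260 mm (y) outside, walls 6 mm thick and 32 mm high, floor 6 mm thick. A rib 6 mm thick, 24 mm high, runs along its x axis and parts it into two equal halves, +y and -y. Origin: centre of the underside.
- stud0: one of six loose brass studs that start in the red shaker: a plain disc 15 mm across and 11 mm high, 15 g; origin at the centre of one flat face
- stud1: one of six loose brass studs that start in the red shaker: a plain disc 15 mm across and 11 mm high, 15 g; origin at the centre of one flat face
- stud2: one of six loose brass studs that start in the red shaker: a plain disc 15 mm across and 11 mm high, 15 g; origin at the centre of one flat face
- stud3: one of six loose brass studs that start in the red shaker: a plain disc 15 mm across and 11 mm high, 15 g; origin at the centre of one flat face
- stud4: one of six loose brass studs that start in the red shaker: a plain disc 15 mm across and 11 mm high, 15 g; origin at the centre of one flat face
- stud5: one of six loose brass studs that start in the red shaker: a plain disc 15 mm across and 11 mm high, 15 g; origin at the centre of one flat face

How it is judged:
By the outcome, as a careful person would: the job done as asked, in the order asked, and still so for the second after the job is handed in, with the robot touching nothing.
It also fails if it takes over 54 s, if anything falls off the work surface, if the arm or the gripper's body presses on something with over 40 N, if the wrist force passes 120 N, or if a joint passes its speed limit or range.

## Working session

There is one attempt and no reset: what is moved stays moved. The work goes in short steps, Python scripts to look and compute and a tool call to move; the robot and the scene stay as the last step left them, time stands still between calls to the robot, and variables do not carry over. Pictures are saved under pics/ and viewed, and the job is handed in when it is done.

Besides the shell and the picture viewer there is one more tool, called after "Call:" in YAML: its name, and indented under it one key for each argument. step_arm: Moves the arm, as the interface text tells. Its arguments: {"type":"object","properties":{"moves":{"type":"array","items":{"type":"number"}},"squeeze":{"type":"number"}},"required":["moves"]}

```bash
mkdir -p pics; cat > cap.py <<'E'
import cv2,numpy as np,sys
from plant import *
def cap(n,tag):
    s=get_state(); im,d=grab_frame(n)
    cv2.imwrite(f'pics/{tag}.png',cv2.cvtColor(im,cv2.COLOR_RGB2BGR)); np.savez(f'pics/{tag}.npz',im=im,d=d,tcp=s['tcp_pos'],rot=s['ee_rot'])
    return im,d
E
python3 - <<'E'
from cap import *
print(get_state())
for n in ['scene','side']:
    cap(n,n+'0'); print(camera_params(n))
print(camera_params('wrist'))
E
```

```text
{'t': 0.0, 'joints': array([ 0.10547926,  0.50833593, -0.23751428,  1.50118126,  0.12569006,
        1.1488554 , -0.15481247]), 'qd': array([-7.71772483e-05,  8.25049086e-04, -1.82361553e-03,  9.41049463e-04,
       -6.75441723e-04,  7.31026215e-04, -9.61080129e-04]), 'effort': array([ 1.19726570e-03, -6.20588279e+01, -2.18696728e+00, -2.49655455e+01,
        1.23123583e-02,  1.21321963e-02,  2.04169703e-05]), 'tcp_pos': array([ 6.24487121e-01, -6.59861057e-05,  2.30413761e-01]), 'ee_rot': array([ 1.20831789,  1.21050682, -1.21051927]), 'ft_force': array([-0.08346467, -0.99309229, -0.93217843]), 'moment': array([-0.00028498,  0.02037637, -0.01221513]), 'finger_gap': 0.08515869167008738}
{'fovy': 54.820091172017946, 'cx': 318.21909123569424, 'cy': 198.5302924062581, 'world_from_camera': array([[-0.74228907, -0.37163349,  0.55758003,  1.04602767],
       [ 0.67007046, -0.41607033,  0.61472845,  0.58091622],
       [ 0.00353883,  0.82992411,  0.55786508,  0.56714881],
       [ 0.        ,  0.        ,  0.        ,  1.        ]])}
{'fovy': 45.14987942482919, 'cx': 317.0023960696831, 'cy': 207.84431748389682, 'world_from_camera': array([[ 0.92610947,  0.23721526, -0.2933431 ,  0.15895633],
       [-0.37667441,  0.62455388, -0.68414096, -0.81760221],
       [ 0.02091989,  0.74408425,  0.66775817,  0.85779081],
       [ 0.        ,  0.        ,  0.        ,  1.        ]])}
{'fovy': 65.55276509299138, 'cx': 320.48579610001934, 'cy': 199.36616543330408, 'T_tool_cam': array([[-4.16243844e-04,  3.01222059e-01, -9.53553930e-01,
        -1.42989391e-01],
       [ 9.99999902e-01,  2.66983909e-04, -3.52179724e-04,
        -4.22486776e-04],
       [ 1.48499254e-04, -9.53553984e-01, -3.01222141e-01,
        -7.80795518e-02],
       [ 0.00000000e+00,  0.00000000e+00,  0.00000000e+00,
         1.00000000e+00]])}
```

View pics/scene0.png

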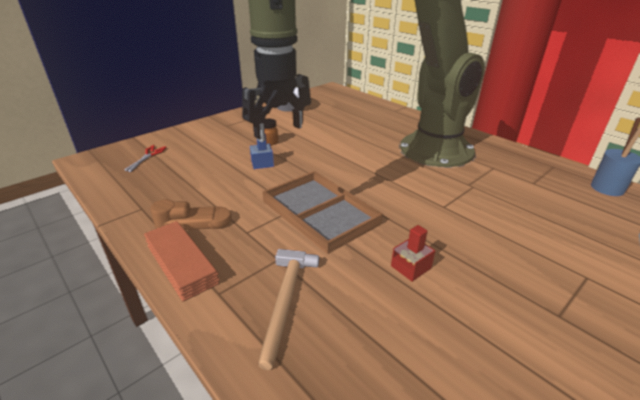

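View pics/side0.png

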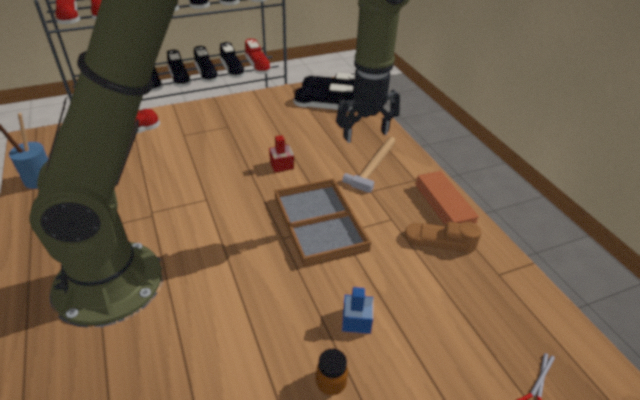

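The scene view shows the red shaker at about (414,255), the tray at about (322,208) and the blue shaker at about (261,155). The side view has them at (282,157), (322,222) and (358,312). Next I'll measure with masks and depth.

```bash
cat > geo.py <<'E'
import numpy as np,cv2
from plant import camera_params
def cloud(n,z):
    p=camera_params(n); d=z['d']; f=200/np.tan(np.radians(p['fovy']/2))
    v,u=np.mgrid[0:400,0:640]
    P=np.stack([(u-p['cx'])/f*d,-(v-p['cy'])/f*d,-d,np.ones_like(d)],-1)
    return (P@p['world_from_camera'].T)[...,:3], d>0
def ray(n,u,v,zp):
    p=camera_params(n); f=200/np.tan(np.radians(p['fovy']/2))
    T=p['world_from_camera']; r=T[:3,:3]@np.array([(u-p['cx'])/f,-(v-p['cy'])/f,-1]); o=T[:3,3]
    return o+r*(zp-o[2])/r[2]
E
python3 - <<'E'
from geo import *
for n in ['scene','side']:
    z=np.load(f'pics/{n}0.npz'); W,ok=cloud(n,z); h=cv2.cvtColor(z['im'],cv2.COLOR_RGB2HSV)
    H,S,V=[h[...,i].astype(int) for i in range(3)]
    work=ok&(W[...,0]>.3)&(W[...,0]<1)&(abs(W[...,1])<.5)
    print(n,'table z',np.median(W[work&(abs(W[...,2])<.02)][:,2]))
    for nm,m in [('red',((H<5)|(H>175))&(S>150)),('blue',(H>100)&(H<125)&(S>120)),('felt',(S<60)&(V>60))]:
        m=m&work&(W[...,2]>-.01)&(W[...,2]<.12)
        if nm=='felt': m&=(W[...,2]<.03)
        k,l,st,c=cv2.connectedComponentsWithStats(m.astype(np.uint8))
        for i in range(1,k):
            if st[i,4]<60: continue
            q=W[l==i]; print(nm,st[i],c[i].round(1),'med',np.median(q,0).round(4),'min',np.percentile(q,2,axis=0).round(3),'max',np.percentile(q,98,axis=0).round(3))
            if nm!='felt':
                t=q[(q[:,2]>.065)]; 
                if len(t)>5:
                    print('  knob',len(t),t.mean(0).round(4), t[t[:,2]>.09].mean(0).round(4), t[:,2].max())
E
python3 - <<'E'
import cv2
a=cv2.imread('pics/scene0.png');b=cv2.imread('pics/side0.png')
r=lambda im,x,y:cv2.resize(im[y:y+70,x:x+90],None,fx=4.4,fy=4.4,interpolation=cv2.INTER_CUBIC)[:300,:396]
import numpy as np
cv2.imwrite('pics/crop0.png',np.vstack([np.hstack([r(a,370,220),r(a,220,115)]),np.hstack([r(b,240,125),r(b,315,275)])]))
E
```

```text
scene table z 0.0006139220347315399
red [408 226  19  27 344] [416.4 238.4] med [0.5155 0.2791 0.0847] min [0.498 0.264 0.055] max [0.518 0.289 0.1  ]
  knob 289 [0.5118 0.2786 0.0869] [0.5093 0.2776 0.0974] 0.10050125629547113
red [392 251  43  30 574] [411.2 265.6] med [0.5328 0.2938 0.0248] min [0.487 0.247 0.004] max [0.54  0.305 0.05 ]
felt [ 274  181   63   33 1098] [304.5 196.6] med [ 0.5076 -0.0667  0.0073] min [ 0.439 -0.118  0.005] max [ 0.569 -0.019  0.009]
felt [ 304  200   66   40 1367] [335.9 219.1] med [0.5143 0.0586 0.0072] min [0.446 0.009 0.005] max [0.576 0.104 0.009]
felt [275 249  44  19 590] [295.8 258. ] med [0.6807 0.1099 0.0243] min [0.651 0.072 0.001] max [0.712 0.147 0.028]
side table z -0.00024749139055202374
red [276 136   9  17 125] [279.6 144.1] med [0.5026 0.2639 0.0822] min [0.493 0.26  0.056] max [0.513 0.279 0.1  ]
  knob 104 [0.5029 0.2656 0.0857] [0.5035 0.2685 0.0963] 0.10061430051907472
red [271 155  23  16 249] [281.7 163.2] med [0.5012 0.2476 0.0251] min [0.478 0.242 0.005] max [0.532 0.282 0.046]
blue [351 288  14  23 244] [357.5 299.4] med [ 0.472  -0.3069  0.0877] min [ 0.461 -0.314  0.053] max [ 0.483 -0.293  0.101]
  knob 203 [ 0.472  -0.3054  0.0883] [ 0.4732 -0.3028  0.097 ] 0.10171806609180689
blue [343 317  29  15 367] [356.6 324.1] med [ 0.4657 -0.3244  0.0267] min [ 0.442 -0.336  0.003] max [ 0.489 -0.312  0.05 ]
felt [343 173  31  19 357] [358.6 182.1] med [0.6776 0.1005 0.0215] min [ 0.646  0.069 -0.002] max [0.708 0.139 0.029]
felt [ 280  187   64   35 1418] [311.4 203.7] med [0.5251 0.0755 0.0062] min [0.456 0.027 0.003] max [0.598 0.127 0.01 ]
felt [ 294  217   68   39 1674] [327.1 235.2] med [ 0.5181 -0.049   0.0061] min [ 0.449 -0.095  0.003] max [0.591 0.001 0.01 ]
```

View pics/crop0.png

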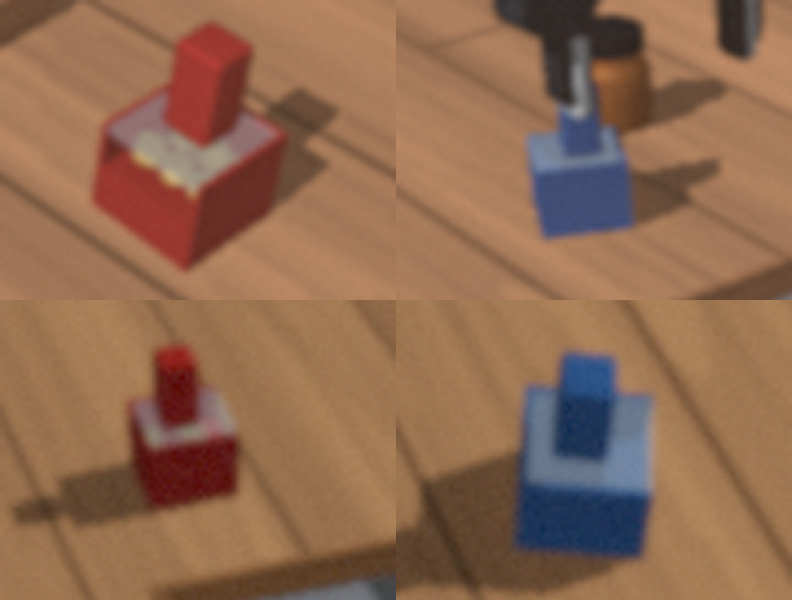

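```bash
python3 - <<'E'
from geo import *
print('red bottom L,F,R',*[ray('scene',370+u/4.4,220+v/4.4,0).round(4) for u,v in [(95,205),(187,268),(270,208)]])
print('red knob top scene',[ray('scene',370+u/4.4,220+v/4.4,.099).round(4) for u,v in [(180,42),(212,24),(251,44),(219,68)]])
print('red knob top side',[ray('side',240+u/4.4,125+(v-300)/4.4,.099).round(4) for u,v in [(155,350),(187,346),(195,362),(160,366)]])
print('side red bottom',[ray('side',240+u/4.4,125+(v-300)/4.4,.0).round(4) for u,v in [(150,506),(236,492)]])
print('blue side bottom',[ray('side',315+u/4.4,275+(v-300)/4.4,.0).round(4) for u,v in [(120,548),(245,556)]], [ray('side',315+(u-396)/4.4,275+(v-300)/4.4,.0).round(4) for u,v in [(518,548),(643,556)]])
# tray: felt quads via mask
for n in ['scene','side']:
    z=np.load(f'pics/{n}0.npz'); W,ok=cloud(n,z); h=cv2.cvtColor(z['im'],cv2.COLOR_RGB2HSV)
    m=((h[...,1]<60)&(h[...,2]>60)&(W[...,2]<.03)&(W[...,0]<.62)&(abs(W[...,1])<.16)&ok).astype(np.uint8)
    k,l,st,c=cv2.connectedComponentsWithStats(m)
    for i in range(1,k):
        if st[i,4]<500: continue
        q=cv2.approxPolyDP(cv2.convexHull(np.argwhere(l==i)[:,::-1].astype(np.int32)),5,True)[:,0]
        print(n,[(tuple(p),ray(n,*p,.006)[:2].round(3)) for p in q])
E
python3 - <<'E'
import cv2,numpy as np
a=cv2.imread('pics/scene0.png');b=cv2.imread('pics/side0.png')
r=lambda im,x,y:cv2.resize(im[y:y+90,x:x+130],None,fx=4.5,fy=4.5,interpolation=cv2.INTER_CUBIC)[:300]
a=cv2.resize(a[168:253,255:385],None,fx=3.4,fy=3.4,interpolation=cv2.INTER_CUBIC)
b=cv2.resize(b[178:263,265:395],None,fx=3.4,fy=3.4,interpolation=cv2.INTER_CUBIC)
cv2.imwrite('pics/crop1.png',np.vstack([a,b]))
E
```

```text
red bottom L,F,R [0.5357 0.2474 0.    ] [0.5365 0.3013 0.    ] [0.4754 0.3041 0.    ]
red knob top scene [array([0.5161, 0.2655, 0.099 ]), array([0.4948, 0.2672, 0.099 ]), array([0.4938, 0.2873, 0.099 ]), array([0.5182, 0.2878, 0.099 ])]
red knob top side [array([0.4958, 0.2814, 0.099 ]), array([0.5165, 0.2787, 0.099 ]), array([0.5153, 0.2596, 0.099 ]), array([0.493, 0.263, 0.099])]
side red bottom [array([0.4782, 0.2506, 0.    ]), array([ 0.5365,  0.245 , -0.    ])]
blue side bottom [array([ 0.4401, -0.3136,  0.    ]), array([ 0.4933, -0.3391,  0.    ])] [array([ 0.4409, -0.3139,  0.    ]), array([ 0.4941, -0.3394,  0.    ])]
scene [((np.int32(336), np.int32(195)), array([ 0.439, -0.019])), ((np.int32(298), np.int32(213)), array([ 0.565, -0.023])), ((np.int32(274), np.int32(197)), array([ 0.567, -0.12 ])), ((np.int32(310), np.int32(181)), array([ 0.443, -0.118]))]
scene [((np.int32(369), np.int32(217)), array([0.447, 0.105])), ((np.int32(328), np.int32(239)), array([0.578, 0.099])), ((np.int32(304), np.int32(220)), array([0.573, 0.009])), ((np.int32(343), np.int32(200)), array([0.442, 0.01 ]))]
side [((np.int32(343), np.int32(209)), array([0.596, 0.026])), ((np.int32(291), np.int32(221)), array([0.452, 0.032])), ((np.int32(280), np.int32(198)), array([0.454, 0.128])), ((np.int32(331), np.int32(187)), array([0.602, 0.122]))]
side [((np.int32(361), np.int32(241)), array([ 0.589, -0.097])), ((np.int32(306), np.int32(255)), array([ 0.445, -0.092])), ((np.int32(294), np.int32(228)), array([0.45 , 0.005])), ((np.int32(348), np.int32(217)), array([ 0.595, -0.007]))]
```

View pics/crop1.png

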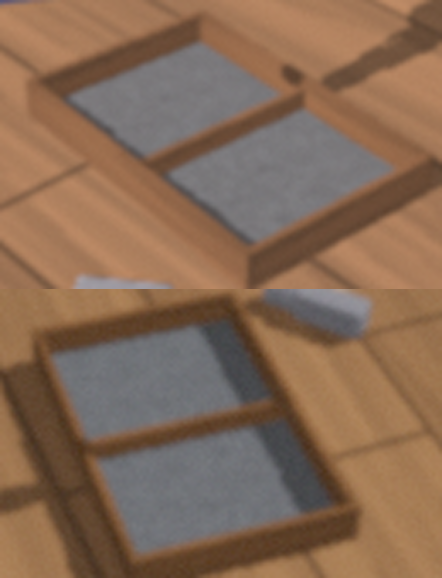

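```bash
python3 - <<'E'
from geo import *
A=np.array([ray('scene',255+u/3.4,168+v/3.4,.032)[:2] for u,v in [(30,85),(202,12),(440,160),(250,255)]])
B=np.array([ray('side',265+u/3.4,178+(v-289)/3.4,.032)[:2] for u,v in [(355,508),(135,562),(37,333),(232,297)]])
print(A.round(3),A.mean(0));print(B.round(3),B.mean(0))
for R in (A,B): 
    for i,j in((1,0),(2,3),(1,2),(0,3)): d=R[j]-R[i];print(np.degrees(np.arctan2(d[1],d[0])).round(1),np.linalg.norm(d).round(3))
E
```

```text
[[ 0.597 -0.119]
 [ 0.429 -0.116]
 [ 0.442  0.146]
 [ 0.608  0.131]] [0.5191521  0.01057804]
[[ 0.592 -0.13 ]
 [ 0.43  -0.122]
 [ 0.445  0.13 ]
 [ 0.606  0.117]] [ 0.51816202 -0.00138618]
-1.3 0.168
-5.0 0.167
87.1 0.262
87.5 0.251
-2.8 0.163
-4.4 0.162
86.7 0.253
86.8 0.248
```

```bash
cat > tool.py <<'E'
from plant import *
import numpy as np
from scipy.spatial.transform import Rotation as R
np.set_printoptions(precision=4,suppress=True)
def S():
    s=get_state(); r=R.from_rotvec(s['ee_rot']); return s,r,s['tcp_pos']
def rel(pos,rot=None):
    s,r,p=S(); d=r.inv().apply(np.array(pos)-p)*1000
    print('t',s['t'],'shift mm',d, 'turn',(r.inv()*rot).as_rotvec() if rot is not None else '')
E
python3 - <<'E'
from tool import *
s,r,p=S(); print(r.as_matrix())
R0=R.from_matrix(np.array([[0,1,0],[0,0,-1],[-1,0,0]]).astype(float))
rel([.505,.274,.2],R.from_euler('z',-3,degrees=True)*R0)
E
```

```text
[[-0.0016  1.     -0.    ]
 [-0.     -0.     -1.    ]
 [-1.     -0.0016  0.    ]]
t 0.1 shift mm [  30.7021 -119.523  -274.0857] turn [0.0523 0.0001 0.0016]
```

Call:
step_arm:
  moves: [4,-15,-34,0,0,0,1,8,-30,-68,0,0,0,1,12,-45,-102,0,0,0,1,16,-60,-137,0.02,0,0,1,20,-75,-171,0.03,0,0,1,24,-90,-205,0.04,0,0,1,28,-105,-240,0.05,0,0,1,31,-120,-274,0.05,0,0,1]
  squeeze: 60

```text
t: 0.77
tcp_pos: [0.5037, 0.2754, 0.1997]
ee_rot: [1.246, 1.185, -1.247]
ft_force: [0.2, 0.3, 0.5]
finger_gap: 0.0853
```

```bash
python3 - <<'E'
from cap import *
s=get_state();print(s['t'],s['tcp_pos'],s['qd'].round(3))
cap('wrist','w1')
E
```

```text
0.7667 [0.5037242  0.27540131 0.19970189] [-0.749  0.077 -0.05  -0.022  0.053 -0.051 -0.797]
```

View pics/w1.png

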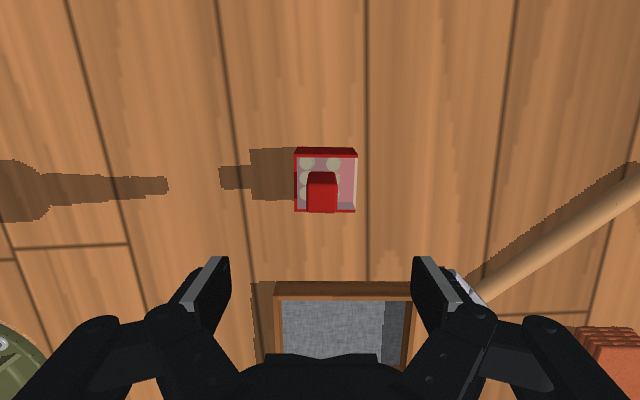

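The wrist view shows the red shaker from above: body about (295–357, 148–212), bright knob top about (306–338, 182–212), studs through the lid at its −x side, and the tray's +y wall at row 285.

```bash
cat >> geo.py <<'E'
def wray(z,u,v,zp):
    from scipy.spatial.transform import Rotation as R
    p=camera_params('wrist'); f=200/np.tan(np.radians(p['fovy']/2)); T=np.eye(4);T[:3,:3]=R.from_rotvec(z['rot']).as_matrix();T[:3,3]=z['tcp']
    T=T@p['T_tool_cam']; r=T[:3,:3]@np.array([(u-p['cx'])/f,-(v-p['cy'])/f,-1]); o=T[:3,3]
    return o+r*(zp-o[2])/r[2]
E
python3 - <<'E'
from geo import *
z=np.load('pics/w1.npz'); im=z['im']
h=cv2.cvtColor(im,cv2.COLOR_RGB2HSV)
m=((h[...,0]<5)|(h[...,0]>175))&(h[...,1]>170)&(h[...,2]>150)
m[:, :280]=0;m[:,370:]=0;m[:140]=0;m[230:]=0
k,l,st,c=cv2.connectedComponentsWithStats(m.astype(np.uint8));print(st,c)
d=z['d'];print(d[200,322],d[178,322])
for u,v in [(306,183),(337,183),(337,212),(306,212),(321.5,197.5)]: print(wray(z,u,v,.099).round(4))
print('body top back/front edges z=.05',[wray(z,u,v,.05).round(4) for u,v in [(294,149),(357,149),(296,212),(356,212)]])
print('tray +y wall top',[wray(z,u,v,.032).round(4) for u,v in [(275,283),(412,283)]])
big=cv2.resize(im[140:230,270:390],None,fx=5,fy=5,interpolation=cv2.INTER_CUBIC);cv2.imwrite('pics/w1c.png',big[...,::-1])
E
```

```text
[[     0      0    640    400 255073]
 [   294    155     63     17    166]
 [   357    157      1      1      1]
 [   309    185     38     28    706]
 [   294    199      3     12     27]
 [   298    209      9      3     17]
 [   350    210      1      1      1]
 [   352    210      2      1      2]
 [   310    212      7      1      7]] [[319.49337249 199.52791554]
 [319.3373494  157.85542169]
 [357.         157.        ]
 [323.16430595 198.66288952]
 [294.96296296 203.96296296]
 [302.11764706 210.47058824]
 [350.         210.        ]
 [352.5        210.        ]
 [313.         212.        ]]
0.25593764 0.26902458
[0.4923 0.2909 0.099 ]
[0.5174 0.2897 0.099 ]
[0.5165 0.2647 0.099 ]
[0.4907 0.2661 0.099 ]
[0.5042 0.278  0.099 ]
body top back/front edges z=.05 [array([0.4802, 0.3118, 0.05  ]), array([0.5393, 0.3088, 0.05  ]), array([0.4774, 0.249 , 0.05  ]), array([0.5374, 0.2459, 0.05  ])]
tray +y wall top [array([0.445 , 0.1575, 0.032 ]), array([0.6019, 0.1496, 0.032 ])]
```

View pics/w1c.png

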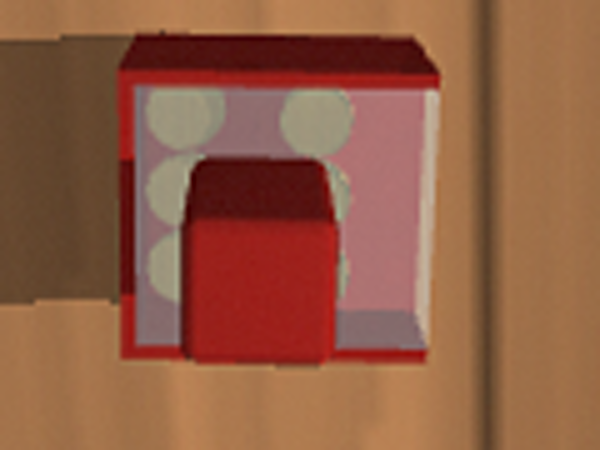

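Call:
step_arm:
  moves: [0,0,-2.5,0,0,0,1,20,0,-2.5,0,0,0,1,45,0,-2.5,0,0,0,1,70,0,-2.5,0,0,0,1,95,0,-2.5,0,0,0,1,120,0,-2.5,0,0,0,1,141,0,-2.5,0,0,0,1,141,0,-2.5,0,0,0,1]

```text
t: 1.48
tcp_pos: [0.5034, 0.2738, 0.0552]
ee_rot: [1.241, 1.186, -1.253]
ft_force: [-0.0, 0.1, -0.2]
finger_gap: 0.0851
```

Call:
step_arm:
  moves: [0,0,0,0,0,0,0,0,0,0,0,0,0,-0.5,0,0,0,0,0,0,-1,0,0,0,0,0,0,-1,0,0,0,0,0,0,-1,0,0,0,0,0,0,-1,0,0,0,0,0,0,-1,0,0,0,0,0,0,-1]
  squeeze: 60

```text
t: 2.15
tcp_pos: [0.5057, 0.2768, 0.0604]
ee_rot: [1.247, 1.184, -1.244]
ft_force: [-1.4, -1.1, 7.1]
finger_gap: 0.0255
```

```bash
python3 - <<'E'
from cap import *
s=get_state();print(s['t'],s['tcp_pos'],s['finger_gap'],s['ft_force'])
cap('wrist','w2')
E
```

```text
2.15 [0.50568925 0.27675241 0.06044412] 0.025469144060021837 [-1.36690172 -1.07584149  7.1375841 ]
```

View pics/w2.png

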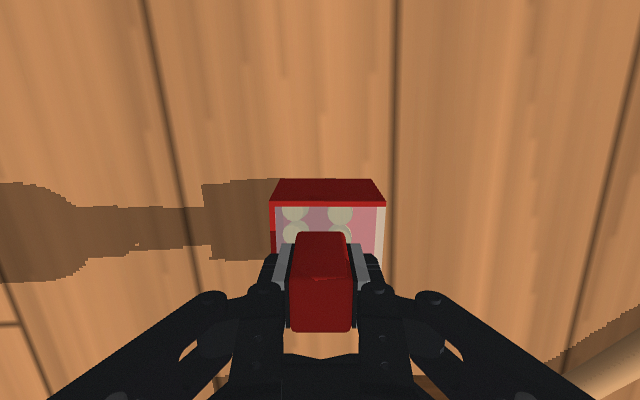

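Call:
step_arm:
  moves: [-10,0,0,0,0,0,-1,-25,0,0,0,0,0,-1,-45,0,0,0,0,0,-1,-65,0,0,0,0,0,-1,-85,0,0,0,0,0,-1,-105,0,10,0,0,0,-1,-120,0,25,0,0,0,-1,-130,0,40,0,0,0,-1]

```text
t: 2.87
tcp_pos: [0.5031, 0.2367, 0.1914]
ee_rot: [1.246, 1.185, -1.243]
ft_force: [0.3, -0.1, -2.8]
finger_gap: 0.0251
```

```bash
python3 - <<'E'
from cap import *
s=get_state();print(s['t'],s['tcp_pos'],s['ee_rot'],s['finger_gap'],s['ft_force'])
cap('wrist','w3')
E
```

```text
2.8667 [0.50305221 0.23672455 0.1914284 ] [ 1.24644361  1.18545164 -1.24346602] 0.025071930838636756 [ 0.2990571  -0.05311827 -2.75520171]
```

View pics/w3.png

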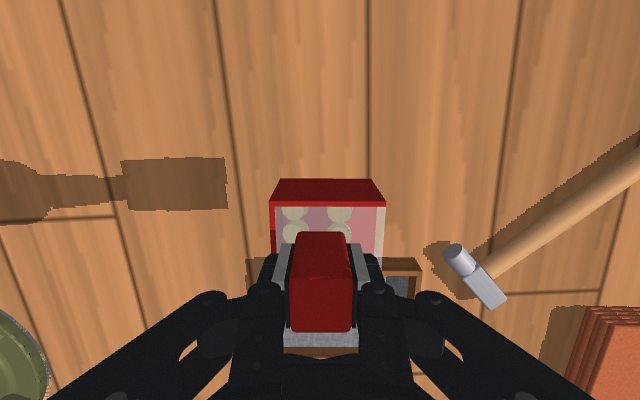

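```bash
python3 - <<'E'
from geo import *
z=np.load('pics/w3.npz')
print('corner +x+y outer top',wray(z,420,258,.032),'near -x',wray(z,247,258,.032))
print('rib',[wray(z,320,v,.030).round(4) for v in (346,357)])
im=z['im'][330:365,270:370];cv2.imwrite('pics/w3c.png',cv2.resize(im[...,::-1],None,fx=7,fy=7))
print(z['d'][330:362:2,320])
# tray from full depth clouds: top surface points z .026-.036
for n in ['scene','side']:
    q=np.load(f'pics/{n}0.npz');W,ok=cloud(n,q)
    m=ok&(W[...,2]>.027)&(W[...,2]<.037)&(W[...,0]>.4)&(W[...,0]<.64)&(abs(W[...,1])<.17)
    p=W[m]; rr=cv2.minAreaRect(p[:,:2].astype(np.float32)); print(n,m.sum(),rr)
E
```

```text
corner +x+y outer top [0.60675607 0.14743004 0.032     ] near -x [0.41917744 0.15678653 0.032     ]
rib [array([0.4924, 0.0335, 0.03  ]), array([0.4916, 0.017 , 0.03  ])]
[0.12634845 0.1271221  0.3978558  0.39877018 0.39938727 0.40182522
 0.40203056 0.4017157  0.4035336  0.401392   0.39918503 0.39469102
 0.39110994 0.38895062 0.38701436 0.08448845]
scene 926 ((0.5180329084396362, 0.0047044456005096436), (0.26444050669670105, 0.17299936711788177), 87.12035369873047)
side 786 ((0.5207921862602234, 0.0033331960439682007), (0.2663429379463196, 0.1720358431339264), 86.59381103515625)
```

View pics/w3c.png

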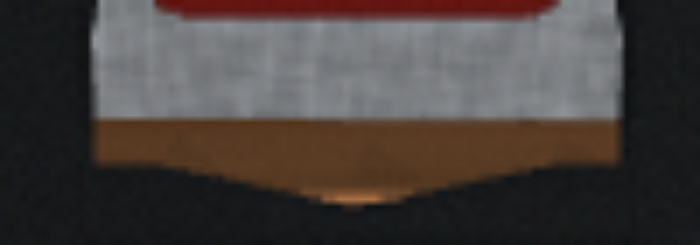

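Call:
step_arm:
  moves: [0,-2,15,0,0,0,-1,0,-4,40,0,0,0,-1,4,-6,68,0,0,0,-1,10,-8,96,0,0,0,-1,16,-10,124,0,0,0,-1,22,-12,148,0,0,0,-1,28,-12.5,162,0,0,0,-1,30,-12.5,166,0,0,0,-1]

```text
t: 3.58
tcp_pos: [0.4806, 0.0676, 0.1582]
ee_rot: [1.246, 1.184, -1.252]
ft_force: [-0.4, 0.7, -3.3]
finger_gap: 0.0253
```

Call:
step_arm:
  moves: [8,0,0,0,0,-0.06,-1,16,0,0,0,0,-0.12,-1,24,0,0,0,0,-0.18,-1,32,0,0,0,0,-0.24,-1,42,0,0,0,0,-0.3,-1,50,0,0,0,0,-0.35,-1,57,0,0,0,0,-0.35,-1,57,0,0,0,0,-0.35,-1]

```text
t: 4.25
tcp_pos: [0.4818, 0.0718, 0.1004]
ee_rot: [1.065, 1.448, -1.498]
ft_force: [-1.4, -0.9, -2.4]
finger_gap: 0.0252
```

```bash
python3 - <<'E'
from cap import *
s=get_state();print(s['t'],s['tcp_pos'],s['joints'].round(3),s['ft_force'])
cap('scene','s4');cap('side','d4')
import cv2
a=cv2.imread('pics/s4.png')[120:270,220:420];b=cv2.imread('pics/d4.png')[110:260,230:430]
cv2.imwrite('pics/v4.png',np.hstack([cv2.resize(a,None,fx=2,fy=2,interpolation=2),cv2.resize(b,None,fx=2,fy=2,interpolation=2)]))
E
```

```text
4.25 [0.48184176 0.07182795 0.10040699] [ 0.009  0.64  -0.254  1.732  0.064  1.127 -0.309] [-1.35964467 -0.94658555 -2.43963355]
```

View pics/v4.png

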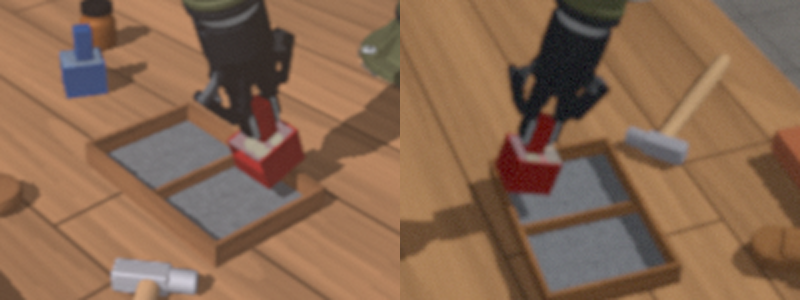

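The shaker is over the +y half, tipped 20°, with no studs out yet. I'll go to 27° next.

Call:
step_arm:
  moves: [0,0,0,0,0,-0.05,-1,0,0,0,0,0,-0.1,-1,0,0,0,0,0,-0.12,-1,0,0,0,0,0,-0.12,-1,0,0,0,0,0,-0.12,-1,0,0,0,0,0,-0.12,-1,0,0,0,0,0,-0.12,-1,0,0,0,0,0,-0.12,-1]

```text
t: 5.02
tcp_pos: [0.4822, 0.0714, 0.1027]
ee_rot: [0.995, 1.533, -1.58]
ft_force: [0.2, -0.2, -2.0]
finger_gap: 0.0255
```

```bash
cat > two.py <<'E'
from cap import *
import sys
k=sys.argv[1]
s=get_state();print(s['t'],s['tcp_pos'],s['ee_rot'],s['ft_force'])
from scipy.spatial.transform import Rotation as R
x=R.from_rotvec(s['ee_rot']).apply([1,0,0]);print('tilt',np.degrees(np.arctan2(-x[0],-x[2])),'side',np.degrees(x[1]))
cap('scene','s'+k);cap('side','d'+k)
a=cv2.imread(f'pics/s{k}.png')[120:270,220:420];b=cv2.imread(f'pics/d{k}.png')[130:280,240:440]
cv2.imwrite(f'pics/v{k}.png',np.hstack([cv2.resize(a,None,fx=2,fy=2,interpolation=2),cv2.resize(b,None,fx=2,fy=2,interpolation=2)]))
E
python3 two.py 5
```

```text
5.0167 [0.48217097 0.07143777 0.10273732] [ 0.99494404  1.53257324 -1.58011192] [ 0.20859964 -0.17023276 -1.97596054]
tilt 26.839454398003173 side 1.2898803128397198
```

View pics/v5.png

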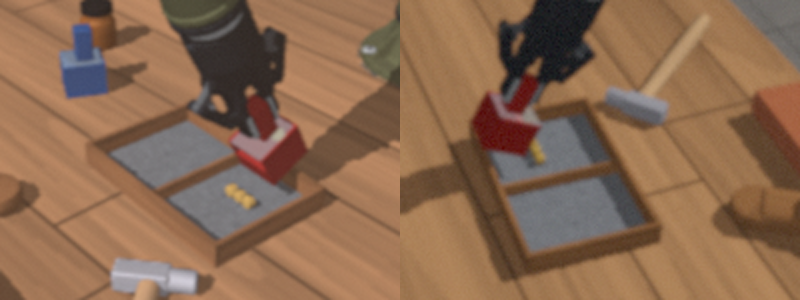

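Three studs are in the +y half. Next I move over the −y half, slightly levelled.

Call:
step_arm:
  moves: [-15,-7,0,0,0,0.05,-1,-28,-14,8,0,0,0.15,-1,-35,-18,30,0,0,0.2,-1,-35,-18,55,0,0,0.2,-1,-35,-16,80,0,0,0.2,-1,-35,-15,105,0,0,0.2,-1,-35,-14,125,0,0,0.2,-1,-35,-13,130,0,0,0.2,-1]

```text
t: 5.78
tcp_pos: [0.4795, -0.063, 0.1395]
ee_rot: [1.113, 1.383, -1.446]
ft_force: [-0.8, -0.2, -2.1]
finger_gap: 0.0256
```

```bash
python3 two.py 6; python3 - <<'E'
from tool import *
R0=R.from_matrix(np.array([[0,1,0],[0,0,-1],[-1,0,0]]).astype(float))
rel([.48,-.060,.102],R.from_euler('z',-3,degrees=True)*R.from_euler('y',37,degrees=True)*R0)
E
```

```text
5.7833 [ 0.47946438 -0.06299818  0.13950255] [ 1.11317078  1.38314989 -1.44596605] [-0.79326256 -0.22531645 -2.14001894]
tilt 15.46427346913407 side 0.681166716164328
t 5.8833 shift mm [35.948  10.1143  0.1645] turn [-0.0005  0.0002 -0.3756]
```

View pics/v6.png

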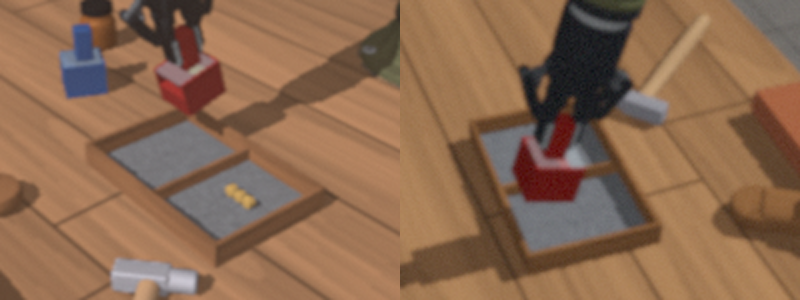

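Call:
step_arm:
  moves: [8,2,0,0,0,-0.07,-1,16,4,0,0,0,-0.14,-1,24,7,0,0,0,-0.22,-1,32,9,0,0,0,-0.3,-1,36,10,0,0,0,-0.4,-1,36,10,0,0,0,-0.5,-1,36,10,0,0,0,-0.52,-1,36,10,0,0,0,-0.52,-1]

```text
t: 6.55
tcp_pos: [0.4803, -0.057, 0.0999]
ee_rot: [0.773, 1.762, -1.795]
ft_force: [-1.1, 1.2, -2.5]
finger_gap: 0.026
```

Call:
step_arm:
  moves: [0,0,0,0,0,0,-1,0,0,0,0,0,0,-1,0,0,0,0,0,0,-1,0,0,0,0,0,0,-1,0,0,0,0,0,0,-1,0,0,0,0,0,0,-1,0,0,0,0,0,0,-1,0,0,0,0,0,0,-1]

```text
t: 7.22
tcp_pos: [0.4801, -0.0587, 0.1022]
ee_rot: [0.776, 1.759, -1.796]
ft_force: [-0.6, 0.0, -1.2]
finger_gap: 0.0253
```

```bash
python3 two.py 7
```

```text
7.2167 [ 0.48014031 -0.0587474   0.10215445] [ 0.7762902   1.75877067 -1.79552695] [-0.64171565  0.03022073 -1.19998253]
tilt 45.20553371661929 side 2.038065258522016
```

View pics/v7.png

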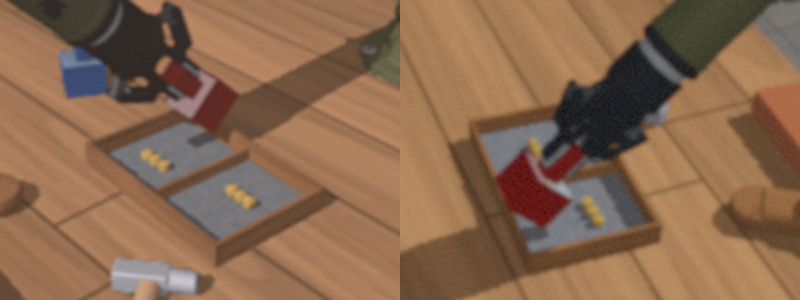

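Three studs lie in each half and the shaker looks empty. Next I level it, lift, and carry it back to the +y side.

Call:
step_arm:
  moves: [-20,-20,0,0,0,0,-1,-40,-40,0,0,0,0.1,-1,-50,-50,0,0,0,0.22,-1,-55,-55,0,0,0,0.34,-1,-55,-55,0,0,0,0.46,-1,-55,-55,0,0,0,0.58,-1,-55,-55,0,0,0,0.7,-1,-55,-55,0,0,0,0.785,-1]

```text
t: 7.98
tcp_pos: [0.4795, -0.0587, 0.1809]
ee_rot: [1.246, 1.184, -1.245]
ft_force: [-0.7, 0.5, -2.2]
finger_gap: 0.0254
```

```bash
python3 two.py 8; python3 - <<'E'
from tool import *
R0=R.from_matrix(np.array([[0,1,0],[0,0,-1],[-1,0,0]]).astype(float))
Rt=R.from_euler('z',-3,degrees=True)*R0
rel([.505,.225,.16],Rt)
E
```

```text
7.9833 [ 0.47945097 -0.0587111   0.18093876] [ 1.24621082  1.18356557 -1.24512252] [-0.72745824  0.52370039 -2.22017113]
tilt -0.08526568419915483 side -0.037015157498836104
t 8.0833 shift mm [  20.332    13.5973 -284.9451] turn [0.002  0.0011 0.0042]
```

View pics/v8.png

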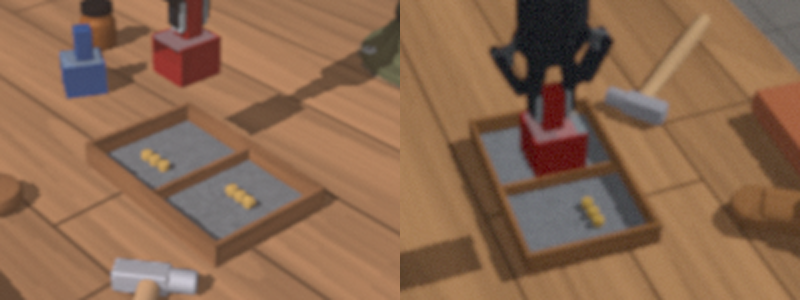

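Call:
step_arm:
  moves: [0,1,-20,0,0,0,-1,0,3,-58,0,0,0,-1,0,5,-98,0,0,0,-1,0,7,-138,0,0,0,-1,0,9,-178,0,0,0,-1,5,11,-218,0,0,0,-1,10,13,-256,0,0,0,-1,20,14,-285,0,0,0,-1]

```text
t: 8.75
tcp_pos: [0.5092, 0.2297, 0.1598]
ee_rot: [1.242, 1.192, -1.248]
ft_force: [0.2, -0.4, -1.5]
finger_gap: 0.0255
```

Call:
step_arm:
  moves: [15,0,0,0,0,0,-1,30,0,0,0,0,0,-1,50,0,0,0,0,0,-1,70,0,0,0,0,0,-1,80,0,0,0,0,0,-1,88,0,0,0,0,0,-1,92,0,0,0,0,0,-1,93,0,0,0,0,0,-1]

```text
t: 9.42
tcp_pos: [0.5083, 0.2253, 0.0662]
ee_rot: [1.243, 1.189, -1.251]
ft_force: [0.7, -0.2, -1.6]
finger_gap: 0.0251
```

Call:
step_arm:
  moves: [0,0,0,0,0,0,-1,0,0,0,0,0,0,-1,0,0,0,0,0,0,-1,0,0,0,0,0,0,-1,0,0,0,0,0,0,-1,0,0,0,0,0,0,-1,0,0,0,0,0,0,-1,0,0,0,0,0,0,-1]

```text
t: 10.08
tcp_pos: [0.5082, 0.2252, 0.0668]
ee_rot: [1.244, 1.189, -1.25]
ft_force: [-0.8, 0.4, -2.1]
finger_gap: 0.0255
```

```bash
python3 - <<'E'
from cap import *
from geo import *
s=get_state();print(s['t'],s['tcp_pos'],s['ee_rot'],s['ft_force'])
for n in ('scene','side'):
    cap(n,n+'9'); z=np.load(f'pics/{n}9.npz');W,ok=cloud(n,z);h=cv2.cvtColor(z['im'],cv2.COLOR_RGB2HSV)
    m=ok&((h[...,0]<5)|(h[...,0]>175))&(h[...,1]>150)&(W[...,0]>.4)&(W[...,0]<.6)&(abs(W[...,1]-.225)<.08)&(W[...,2]<.12)&(W[...,2]>-.02)
    print(n,m.sum(),np.percentile(W[m][:,2],[0.5,2,98,99.5]))
a=cv2.imread('pics/scene9.png')[180:300,340:480];b=cv2.imread('pics/side9.png')[110:230,220:360]
cv2.imwrite('pics/v9.png',np.hstack([cv2.resize(a,None,fx=2.8,fy=2.8,interpolation=2),cv2.resize(b,None,fx=2.8,fy=2.8,interpolation=2)]))
E
```

```text
10.0833 [0.50816335 0.22523248 0.06682276] [ 1.24378684  1.18885418 -1.24955091] [-0.8250912   0.40606233 -2.09456177]
scene 719 [0.00887097 0.01032639 0.10573697 0.1069256 ]
side 406 [0.0097015  0.01124847 0.106282   0.10742088]
```

View pics/v9.png

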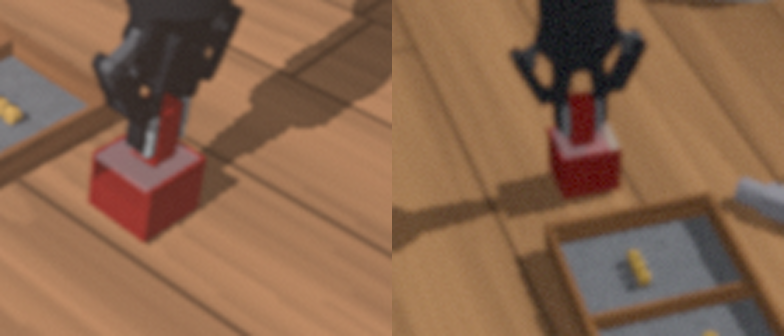

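The shaker hangs upright about 6 mm above the bench, roughly 6 cm clear of the tray. I'll lower it gently.

Call:
step_arm:
  moves: [1,0,0,0,0,0,-1,2,0,0,0,0,0,-1,3,0,0,0,0,0,-1,4,0,0,0,0,0,-1,5,0,0,0,0,0,-1,6,0,0,0,0,0,-1,6,0,0,0,0,0,-1,6,0,0,0,0,0,-1]

```text
t: 10.85
tcp_pos: [0.5081, 0.2253, 0.0607]
ee_rot: [1.244, 1.189, -1.25]
ft_force: [-0.2, -0.5, -0.8]
finger_gap: 0.0252
```

Call:
step_arm:
  moves: [0.5,0,0,0,0,0,-1,0.5,0,0,0,0,0,-1,1,0,0,0,0,0,-1,1,0,0,0,0,0,-1,1,0,0,0,0,0,-1,1,0,0,0,0,0,-1,1,0,0,0,0,0,-1,1,0,0,0,0,0,-1]

```text
t: 11.52
tcp_pos: [0.5081, 0.2253, 0.0606]
ee_rot: [1.244, 1.189, -1.249]
ft_force: [-3.1, -1.6, 8.3]
finger_gap: 0.0254
```

It has touched down: the force rose to +8 N. Now I release and lift.

Call:
step_arm:
  moves: [0,0,0,0,0,0,-0.3,0,0,0,0,0,0,-0.1,0,0,0,0,0,0,0.2,0,0,0,0,0,0,0.5,0,0,0,0,0,0,0.8,0,0,0,0,0,0,1,0,0,0,0,0,0,1,0,0,0,0,0,0,1]

```text
t: 12.18
tcp_pos: [0.5081, 0.2253, 0.0597]
ee_rot: [1.244, 1.189, -1.25]
ft_force: [0.4, 0.6, 1.2]
finger_gap: 0.0853
```

Call:
step_arm:
  moves: [-5,0,0,0,0,0,1,-15,0,0,0,0,0,1,-35,0,0,0,0,0,1,-60,0,0,0,0,0,1,-90,0,0,0,0,0,1,-120,0,0,0,0,0,1,-140,0,0,0,0,0,1,-150,0,0,0,0,0,1]

```text
t: 12.85
tcp_pos: [0.5099, 0.2259, 0.2138]
ee_rot: [1.248, 1.187, -1.245]
ft_force: [0.1, 0.6, -0.9]
finger_gap: 0.0853
```

```bash
python3 - <<'E'
from cap import *
from geo import *
s=get_state();print(s['t'],s['tcp_pos'],s['ft_force'],s['finger_gap'])
for n in ('scene','side'):
    cap(n,n+'10'); z=np.load(f'pics/{n}10.npz');W,ok=cloud(n,z);h=cv2.cvtColor(z['im'],cv2.COLOR_RGB2HSV)
    m=ok&((h[...,0]<5)|(h[...,0]>175))&(h[...,1]>150)&(W[...,0]>.4)&(W[...,0]<.6)&(abs(W[...,1]-.225)<.08)&(W[...,2]<.12)&(W[...,2]>-.02)
    print(n,m.sum(),np.percentile(W[m][:,2],[0.5,2,98,99.5]))
    g=ok&(h[...,0]>15)&(h[...,0]<32)&(h[...,1]>120)&(h[...,2]>120)&(W[...,0]>.43)&(W[...,0]<.61)&(abs(W[...,1])<.15)&(W[...,2]>.008)&(W[...,2]<.03)
    k,l,st,c=cv2.connectedComponentsWithStats(g.astype(np.uint8),connectivity=8)
    for i in range(1,k):
        if st[i,4]>5: print('brass',st[i,4],W[l==i].mean(0).round(3))
    o=np.load(f'pics/{n}0.npz')
    b=lambda q:cv2.inRange(cv2.cvtColor(q['im'],cv2.COLOR_RGB2HSV),(100,120,30),(125,255,255))[270:340,330:380]
    if n=='side': print('blue px centroid',[np.argwhere(b(q)>0).mean(0).round(2) for q in (o,z)])
a=cv2.imread('pics/scene10.png')[130:280,240:440];b=cv2.imread('pics/side10.png')[125:275,230:430]
cv2.imwrite('pics/v10.png',np.hstack([cv2.resize(a,None,fx=2,fy=2,interpolation=2),cv2.resize(b,None,fx=2,fy=2,interpolation=2)]))
cap('wrist','w10')
E
```

```text
12.85 [0.50990387 0.22591932 0.21379124] [ 0.07379534  0.63874565 -0.88971067] 0.08529991360853104
scene 902 [0.00332542 0.00501818 0.10006683 0.10069422]
brass 53 [ 0.538 -0.058  0.016]
brass 63 [0.513 0.07  0.018]
side 411 [0.00259814 0.00489274 0.09927591 0.099882  ]
brass 34 [0.509 0.062 0.018]
brass 50 [ 0.535 -0.065  0.015]
blue px centroid [array([44.18, 26.93]), array([44.16, 26.93])]
```

View pics/v10.png

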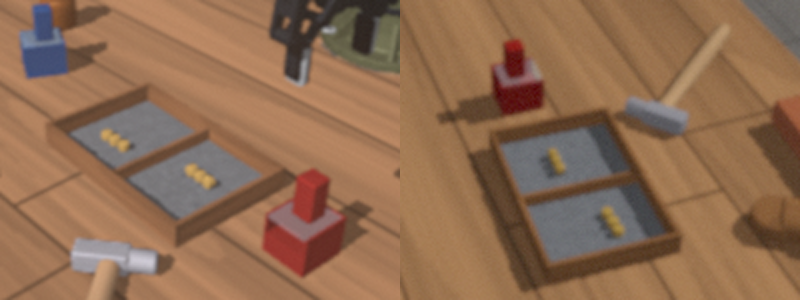

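View pics/w10.png

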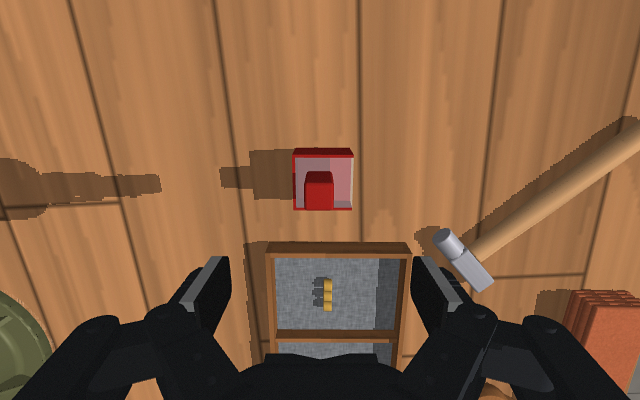

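The wrist view shows the shaker empty at (323,180), with three studs beyond it at (327,294) in the +y half. The outer views show three studs in each half. I'll let the arm settle, then hand in.

Call:
step_arm:
  moves: [0,0,0,0,0,0,1,0,0,0,0,0,0,1,0,0,0,0,0,0,1,0,0,0,0,0,0,1,0,0,0,0,0,0,1,0,0,0,0,0,0,1,0,0,0,0,0,0,1,0,0,0,0,0,0,1]

```text
t: 13.67
tcp_pos: [0.5088, 0.2252, 0.2096]
ee_rot: [1.244, 1.189, -1.25]
ft_force: [0.2, 0.5, 0.7]
finger_gap: 0.0852
```

```bash
python3 -c "
from plant import *
print(close_job())"
```

```text
the job is handed in; nothing more can be done
None
```

The job is done and handed in at about 13.7 s: all six studs are in the tray, three in each half. I gripped the red shaker by its knob, tipped it to 27° over the +y half for three studs, then to 45° over the −y half for the other three. Then I set it upright on the bench about 6 cm from the tray's +y side and let go.

**Last checks:**
- **Studs:** both outer cameras show three in each half, counted by eye; the colour masks found one brass patch per half.
- **Red shaker:** it stands upright with its top at 0.100 m, and the wrist view through the lid shows it empty.
- **Blue shaker:** its position in the side image is unchanged to within 0.02 pixel.
- **Gripper:** open and about 0.21 m above the bench, touching nothing. The highest force at the end of any move was about 9 N.

**Disagreement:** early estimates of the tray's position from single image rays differed by about 1 cm between cameras. I used the depth readings instead, which agreed to about 3 mm.

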